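# Light up and hold open the under-sink toolbox

## Task

Get the toolbox under the sink ready for the fitter: pick up the work lamp, hook it over the rail on the free stretch to the left of the collar (seen from the robot), about 10 cm from it, and slide it along the rail, still hooked, until it stands against the collar, then let go of it. Then lift the toolbox's sprung lid by its bar and hold it still at 60 degrees open; it snaps shut by itself, so finish while still holding it there. Leave the other things on the tray undisturbed.

Things in the scene. Friction and masses are not known exactly. Their poses are not given: they have to be found in the camera images.
- lamp: Black battery work lamp, 0.16 to 0.29 kg, loose, upright: a block 40 (x) by 64 (y) by 95 mm high, white light panel on its -x side, a grey hook 24 mm wide (y) on top, open to +x, and above it an upright grip tab. Origin: centre of the underside, z up, centre of mass at about z 60 mm. Starts with +x away from the robot within 0.5 rad. Hook and tab: see lamp_seat, lamp_grip.
- lamp_seat (a point): Where the rail's centre line lies in the hanging lamp's hook: z 150 mm on the lamp's axis. Stem at x -20 to -12 mm, gabled roof above, tip at x 12 to 20 mm down to z 129: throat 24 mm wide. The way in, from the +x side between block top (z 95) and tip (z 129), is 34 mm high; the rail goes in there (lamp moved to +x with this point about 38 mm above the bar's centre), then the lamp is lowered.
- lamp_grip (a point): Point in the lamp's grip tab to put between the finger pads: z 188 mm over the underside, on its axis. The tab is 12 mm thick (x), 24 mm wide (y) and reaches from z 163 to z 209 mm.
- rail: Fixed steel rail: bar 12 mm in diameter, 340 mm long, along the rail's y axis, centre line 220 mm above the tray, on posts 16 mm thick (feet 70 mm across) at its ends, y = -170 and +170 mm. Origin: on the tray under the bar's middle. Its +y end is the left one seen from the robot; its x axis points away from the robot within 0.12 rad.
- collar: Fixed dark steel stop collar on the rail, 32 mm in diameter, 16 mm long along the rail, a screw head on top reaching 22 mm above the centre line: the mark, to which the lamp slides from its +y (left) side. Origin: its centre, on the rail's centre line; axes as the rail's. With the lamp touching it, lamp_seat is 20 mm from its origin along y.
- toolbox: Fixed grey plastic toolbox, 170 (x) by 280 (y) by 110 mm high, with two clip latches on its front, already undone. Origin: centre of its underside; front faces -x, towards the robot within 0.25 rad. Its lid is hinged along the top of its far (+x) side.
- lid (a joint): Opening angle of the toolbox lid in rad: 0 closed, 1.047 at 60 degrees, stop at 1.8. The lid is a grey slab 12 mm thick with a raised middle (5 mm), 0.35 kg, sprung shut from every angle: weight and spring ask for about 2 to 3 N at the bar. It shuts as soon as it is let go.
- lid_hinge (a point): Point on the lid's hinge line, at the middle of the far top edge of the toolbox, 110 mm above the tray. The hinge line is along the toolbox's y axis. The point turns with the lid.
- lid_handle (a point): Middle of the lid's lifting bar: round, black, 12 mm in diameter, 104 mm clear length along y between two arms, 34 mm in front of the toolbox's front face (26 mm clear gap behind it), 204 mm from the hinge line. Lid closed, it is 117 mm above the tray; at 60 degrees about 290 mm. It can turn between finger pads that stay upright. The point turns with the lid.
- bottle: Bystander: blue plastic bottle with a twist cap, 68 mm in diameter, 210 mm tall, behind between toolbox and rail. Origin: centre of underside.
- jar: Bystander: glass storage jar, 84 mm in diameter, 110 mm tall, behind the rail. Origin: centre of underside.
- scoop: Bystander: orange plastic scoop, 60 by 175 mm, 35 mm tall, lying close to the robot. Origin: underside of its bowl.
- brush: Bystander: small brush 200 mm long, lying at the left. Origin: underside of its middle.
- nut: Bystander: white plastic pipe nut, a ring 52 mm across, 18 mm high, at the right. Origin: centre of underside.
- plug: Bystander: black rubber sink plug, 44 mm across, 26 mm high, lying on the tray under the rail. Origin: centre of underside.
Mind the look-alikes: they are no part of the job. Of the things that look like the lamp, the smaller one is meant.

How it is judged:
By the outcome, as a careful person would: the job done as asked, in the order asked, and still so for the second after the job is handed in, while the arm keeps its last pose, push and grip.
It also fails if it takes over 69 s, if anything falls off the work surface, if the arm or the gripper's body presses on something with over 40 N, if the wrist force passes 120 N, or if a joint passes its speed limit or range.

## Robot

A 6-joint arm with a two-finger parallel gripper is mounted at the origin on the work surface. World frame = base frame: x ahead of the robot, y to its left, z up, the work surface at z = 0. Lengths are in mm, angles in degrees, forces in N, time in s.
With the tool pointing down it reaches from about 350 to 850 mm from the base axis. Payload 8.1 kg.
Tool frame: the origin (TCP) lies midway between the tips of the shut fingers; the grasp point (between the pads) lies 19 mm behind it (r.grasp_offset is the distance from the TCP to the grasp point, in mm); z points along the fingers, x is the direction in which the jaws open and shut, and the axes are right-handed (so a half turn about z gives the same grasp; the last joint's range is limited). The gripper opens to 85 mm and grips with 20 to 120 N. Pads are 22 mm wide; open, the fingers measure 114 mm over their backs; the gripper's body (76 mm by 85 mm) begins 54 mm behind the grasp point. The pads swing forward as they close: fully open they stand 13 mm farther back than shut.
Start: joints at [-72.789, 7.471, 85.268, -0, 87.261, -4.893], TCP at [225.8, -555.895, 231.292] pointing down, gripper open.
Joint ranges: [-169.43, 169.43], [-51.17, 129.36], [1.28, 143.12], [-76.62, 256.62], [0, 156.53], [-152.29, 152.29]. Speed limits (degrees/s): [136.94, 136.94, 159.86, 180, 180, 180].

## Interface

Orientations are given as [roll, pitch, yaw] about the fixed x, y, z axes, in that order (R = Rz(yaw) Ry(pitch) Rx(roll)).
In Python, from bench import r, optics, hand_in gives the robot as it stands.
- The arm moves only by the shell command python3 -m pendant 'ROWS' [FORCE]. ROWS is JSON, a list of rows, each a list of 5 numbers: the opening, from 0 (shut) to 1 (fully open), then the shift along the tool's x, y, z in mm, then the turn about the tool's z in degrees. A call has 1 to 10 rows; each row shifts and turns the commanded pose from where the row before left it, along the tool's axes as they then stand; what a row does not reach is not made up. A row lasts 1/10 s, in which the tool goes at most 50 mm and 8.59 degrees, less where a joint would pass 70% of its speed; a pose out of reach is approached as far as the arm can. A call with a gripper value outside its range is refused whole. The fingers move at their own pace and stop on an object; FORCE is the grip in N (left out, the last holds). Time passes only in rows, so rows that do not move let the fingers close. It gives the time, the measured TCP pose, the force and the opening at its end, in the units of the state.
- r.sense(): the state, without advancing time (a new reading comes with each control period).
- optics.snapshot(name): name is "scene" or "side" or "wrist"; returns (picture, depth): 420x560x3 uint8, blue, green, red; 420x560 float32, mm along the optical axis (not along the pixel's ray), 0 where there is no reading.
- optics.camera_params(name): a dict with "camera_matrix" (3x3 intrinsics, pixels), "eye" and "orientation" of the camera in the world. Camera axes: x right, y down, z forward; pixel columns grow to the right and rows downward; lengths in mm; the calibration is good to about 2 mm. The wrist camera is an equidistant fisheye: a pixel r from the principal point sees the ray r / f radians off the axis. A picture is of the moment at which its call begins: read the wrist's pose just before it. camera_params takes no time and is no camera call; for the wrist camera it gives the pose at the moment of the call.
- hand_in(): hands the job in, once; it reports no verdict.
Trained networks look in the newest picture that a camera, given by its name, has taken for a name from the list of things; names that differ only in an ending like _2 or _b are one class to them, and where a whole thing is asked for, a point or a joint stands for the part that bears it (a point fixed in the world has none). Each returns a list of dicts, best first, with "score" (0 to 1); they miss things now and then, are a little off and sometimes report something else, mostly with a low value. They report only what shows in the picture. A call takes as long as a camera call. They do not tell look-alikes from the thing itself.
- optics.search_frame(camera, query): "at" ([x, y, z] in mm, in world coordinates, good to about 4 mm: the middle of the surface that is visible of it).
The state is a dict: "time": time; "joint_pos": joint angles; "qd": joint speeds; "joint_efforts": joint torques, N m; "tool_pos": TCP position; "tcp_rot": TCP orientation; "ft_force": force on the tool from outside, world axes, zero at the start; "wrist_torque": the same for the moment, N m; "finger_gap": finger opening in mm.
Only numpy, scipy, OpenCV 4.12 (cv2) and the standard library are available. Lean on these libraries where they do the work, as an engineer would, in place of code of your own. Each camera call takes 0.05 s, during which the arm holds its last target. There are 200 camera calls.

## Working session

There is one attempt and no reset: what is moved stays moved. The work goes in short steps, Python scripts to look and compute and a shell command to move; the robot and the scene stay as the last step left them, time stands still between calls to the robot, and variables do not carry over. Pictures are saved under pics/ and viewed, about 8 in all and at most 12, crops included, and the job is handed in when it is done.

```bash
ls; mkdir -p pics; python3 - <<'E'
from bench import r, optics
import cv2,numpy as np
print(r.sense())
for c in ("scene","side"):
    p,d=optics.snapshot(c); cv2.imwrite(f"pics/{c}0.png",p); np.save(f"pics/{c}0.npy",d)
    print(c,optics.camera_params(c))
    for q in ("lamp","lamp_grip","rail","collar","toolbox","lid_handle","lid_hinge","bottle","jar","plug"):
        print(q,[(np.round(x["at"]).tolist(),round(x["score"],2)) for x in optics.search_frame(c,q)])
E
```

```text
pics
{'time': 0.0, 'joint_pos': array([-7.27889941e+01,  7.51220352e+00,  8.53289182e+01,  2.60059958e-03,
        8.72612047e+01, -4.89185257e+00]), 'qd': array([ 0.03893795, -0.0811099 ,  0.0010069 , -0.04145461, -0.06426853,
       -0.01896539]), 'joint_efforts': array([-1.47872379e-03, -5.69389379e+01, -5.00567830e+01, -3.32744858e-04,
        1.46666873e-02,  4.34074536e-05]), 'tool_pos': array([ 225.65031845, -555.3707443 ,  230.27816668]), 'tcp_rot': array([-1.79988686e+02,  1.01732209e-01, -6.78972581e+01]), 'ft_force': array([-0.3024601 ,  0.48643438, -0.81628909]), 'wrist_torque': array([-0.091185  , -0.01833785, -0.00349396]), 'finger_gap': 85.26161661569081}
scene {'camera_matrix': array([[401.61232951,   0.        , 279.45287194],
       [  0.        , 401.61232951, 219.25155449],
       [  0.        ,   0.        ,   1.        ]]), 'eye': array([1490.00379482, -172.41089957,  824.55727731]), 'orientation': array([-125.77360191,    0.59163117,   79.20811533])}
lamp [([473.0, 49.0, 92.0], 0.93), ([371.0, 214.0, 130.0], 0.68)]
lamp_grip [([370.0, 215.0, 130.0], 0.8), ([472
[... 480 characters left out ...]
  0.        , 453.34148937, 208.82882178],
       [  0.        ,   0.        ,   1.        ]]), 'eye': array([268.61771137, 940.33113925, 784.03299877]), 'orientation': array([-122.24982182,   -0.73976203, -163.13034169])}
lamp [([357.0, 237.0, 135.0], 0.94)]
lamp_grip [([458.0, 74.0, 89.0], 0.74), ([354.0, 237.0, 133.0], 0.64), ([584.0, 373.0, 87.0], 0.53)]
rail [([584.0, 372.0, 89.0], 0.56)]
collar [([571.0, 153.0, 225.0], 0.54)]
toolbox [([549.0, -168.0, 121.0], 0.94)]
lid_handle [([557.0, -230.0, 119.0], 0.89)]
lid_hinge [([551.0, -228.0, 118.0], 0.56)]
bottle [([742.0, 71.0, 105.0], 0.72)]
jar [([734.0, 248.0, 80.0], 0.64)]
plug [([575.0, 193.0, 16.0], 0.63), ([465.0, 71.0, 88.0], 0.3)]
```

```bash
cat > h.py <<'E'
import numpy as np
from scipy.spatial.transform import Rotation as R
from bench import r, optics
def cloud(c,d=None):
    """world xyz per pixel for a pinhole camera"""
    P=optics.camera_params(c)
    if d is None: d=np.load(f"pics/{c}0.npy")
    K=P["camera_matrix"]; v,u=np.mgrid[:d.shape[0],:d.shape[1]]
    X=np.dstack([(u-K[0,2])/K[0,0]*d,(v-K[1,2])/K[1,1]*d,d])
    W=X@R.from_euler("xyz",P["orientation"],degrees=True).as_matrix().T+P["eye"]
    W[d==0]=np.nan
    return W
E
python3 - <<'E'
import cv2,numpy as np
a=cv2.imread("pics/scene0.png");b=cv2.imread("pics/side0.png")
cv2.imwrite("pics/s1.png",cv2.resize(a,(800,600)));cv2.imwrite("pics/s2.png",cv2.resize(b,(800,600)))
from h import *
Ws=[cloud("scene"),cloud("side")]
for n,W in zip(("scene","side"),Ws):
    p=W[~np.isnan(W).any(2)]
    print(n)
    for name,c in (("lampA",(370,225)),("lampB",(468,55))):
        q=p[(np.hypot(p[:,0]-c[0],p[:,1]-c[1])<70)&(p[:,2]>15)]
        print(name,len(q),"zmax",np.percentile(q[:,2],[99,99.8]))
        for lo,hi in ((20,60),(60,92),(92,102),(102,120),(120,150),(150,170),(170,190),(190,240)):
            s=q[(q[:,2]>lo)&(q[:,2]<hi)]
            if len(s)>5: print(lo,hi,len(s),np.round(np.percentile(s[:,:2],[3,50,97],axis=0)).tolist())
    s=p[(p[:,2]>205)&(p[:,2]<250)&(np.abs(p[:,0]-580)<60)&(p[:,1]>-60)]
    t=s[s[:,2]<229]; 
    if len(t): print("rail",len(t),np.polyfit(t[:,1],t[:,0],1),np.percentile(t[:,1],[1,99]),np.median(t[:,2]))
    t=s[s[:,2]>231]; print("collar",len(t),t.mean(0) if len(t) else 0)
E
```

```text
scene
lampA 1393 zmax [291.06083041 292.33594569]
20 60 257 [[356.0, 173.0], [382.0, 209.0], [399.0, 266.0]]
60 92 147 [[359.0, 174.0], [384.0, 200.0], [402.0, 266.0]]
92 102 25 [[355.0, 171.0], [372.0, 243.0], [384.0, 268.0]]
102 120 100 [[352.0, 172.0], [376.0, 229.0], [397.0, 269.0]]
120 150 307 [[334.0, 177.0], [365.0, 216.0], [396.0, 261.0]]
150 170 45 [[335.0, 196.0], [343.0, 211.0], [351.0, 227.0]]
170 190 79 [[337.0, 196.0], [347.0, 216.0], [388.0, 244.0]]
190 240 221 [[340.0, 197.0], [370.0, 218.0], [389.0, 243.0]]
lampB 670 zmax [209.74434065 210.56953713]
20 60 157 [[469.0, 22.0], [481.0, 44.0], [491.0, 67.0]]
60 92 134 [[469.0, 22.0], [481.0, 46.0], [492.0, 67.0]]
92 102 116 [[444.0, 28.0], [466.0, 51.0], [487.0, 71.0]]
102 120 20 [[449.0, 53.0], [455.0, 67.0], [459.0, 75.0]]
120 150 56 [[456.0, 40.0], [481.0, 52.0], [488.0, 73.0]]
150 170 69 [[462.0, 43.0], [473.0, 54.0], [486.0, 72.0]]
170 190 43 [[463.0, 46.0], [470.0, 57.0], [474.0, 66.0]]
190 240 56 [[460.0, 45.0], [470.0, 55.0], [475.0, 66.0]]
rail 946 [1.60615089e-02 5.85471927e+02] [ 50.55262253 893.91419947] 219.
[... 535 characters left out ...]
190 240 485 [[327.0, 204.0], [359.0, 229.0], [385.0, 245.0]]
lampB 1266 zmax [209.70412894 210.51381302]
20 60 324 [[435.0, 45.0], [457.0, 82.0], [492.0, 93.0]]
60 92 276 [[435.0, 43.0], [456.0, 82.0], [490.0, 93.0]]
92 102 190 [[439.0, 33.0], [467.0, 68.0], [486.0, 90.0]]
102 120 46 [[441.0, 54.0], [448.0, 69.0], [455.0, 76.0]]
120 150 129 [[441.0, 47.0], [451.0, 62.0], [484.0, 76.0]]
150 170 119 [[443.0, 48.0], [457.0, 64.0], [483.0, 74.0]]
170 190 70 [[455.0, 47.0], [462.0, 65.0], [472.0, 70.0]]
190 240 84 [[455.0, 48.0], [462.0, 62.0], [471.0, 70.0]]
rail 1335 [9.21623710e-02 5.58813714e+02] [ 60.20239183 655.97292893] 220.08009180674958
collar 55 [575.44798789 149.88977136 235.84947674]
```

View pics/s1.png

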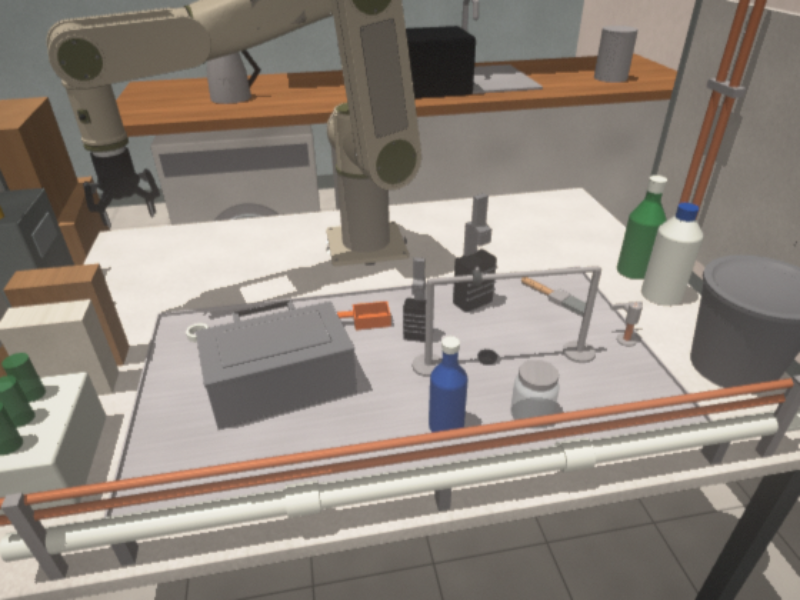

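View pics/s2.png

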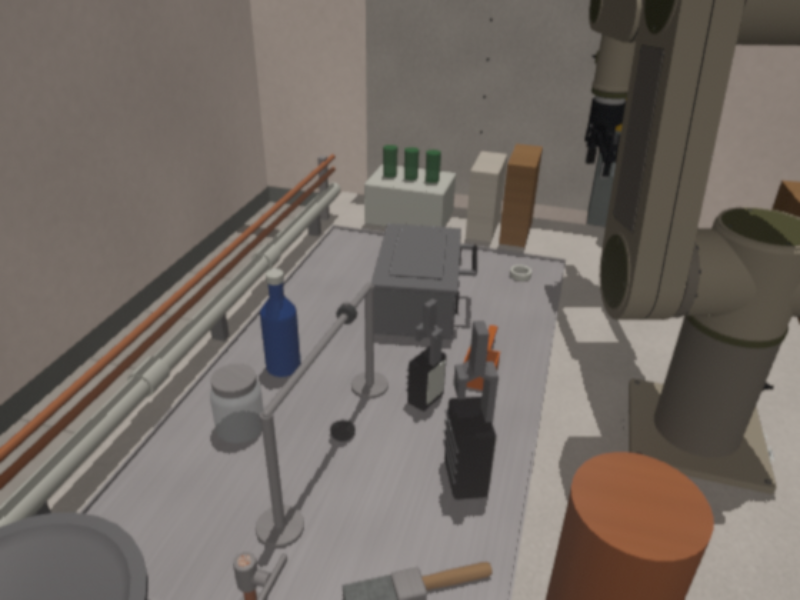

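Two lamp look-alikes: the smaller one (about 210 mm tall) stands at about (466, 57), and the large one is at (360, 230). The collar is at side pixel (347,312), near the rail's right end. Next I fit the rail, collar, lamp yaw and toolbox.

```bash
python3 - <<'E'
from h import *
import cv2
for n in ("scene","side"):
    W=cloud(n); p=W[~np.isnan(W).any(2)]
    s=p[(abs(p[:,2]-219)<9)&(abs(p[:,0]-580)<45)&(p[:,1]>40)&(p[:,1]<430)]
    for _ in range(4):
        k=np.polyfit(s[:,1],s[:,0],1); s=s[abs(np.polyval(k,s[:,1])-s[:,0])<9]
    print(n,"rail",len(s),k,np.percentile(s[:,1],[0.5,99.5]),np.polyfit(s[:,1],s[:,2],1))
    a=p[(abs(p[:,0]-np.polyval(k,p[:,1]))<30)&(p[:,1]>30)&(p[:,1]<430)]
    t=a[(a[:,2]>228)&(a[:,2]<246)]; print("collar hi",len(t),np.round(np.percentile(t,[2,50,98],axis=0),1).tolist())
    off=a[(abs(a[:,2]-220)<20)&(abs(a[:,0]-np.polyval(k,a[:,1]))>9)&(abs(a[:,0]-np.polyval(k,a[:,1]))<20)&(a[:,1]<300)&(a[:,1]>80)]
    if len(off): print("collar side",len(off),np.percentile(off[:,1],[5,50,95]))
    # lamp block top outline
    q=p[(np.hypot(p[:,0]-466,p[:,1]-57)<60)]
    b=q[(q[:,2]>8)&(q[:,2]<99)]; print("block",cv2.minAreaRect(b[:,:2].astype(np.float32)))
    f=q[(q[:,2]>10)&(q[:,2]<90)]
    h=q[(q[:,2]>195)]; print("tab",cv2.minAreaRect(h[:,:2].astype(np.float32)),h[:,:2].mean(0))
    # lid top
    l=p[(p[:,2]>105)&(p[:,2]<135)&(p[:,0]>500)&(p[:,0]<800)&(p[:,1]<-60)&(p[:,1]>-480)]
    print("lid",cv2.minAreaRect(l[:,:2].astype(np.float32)))
    l2=l[(l[:,2]>119)]; print("lid slab",np.median(l2[:,2]),len(l2),cv2.minAreaRect(l2[:,:2].astype(np.float32)))
    f=p[(p[:,2]>25)&(p[:,2]<100)&(p[:,0]>500)&(p[:,0]<800)&(p[:,1]<-60)&(p[:,1]>-480)]
    print("body",cv2.minAreaRect(f[:,:2].astype(np.float32)))
E
```

```text
scene rail 515 [6.74015920e-02 5.72155007e+02] [ 49.26106128 400.19081359] [1.46677719e-03 2.22234643e+02]
collar hi 56 [[570.1, 103.4, 228.1], [584.9, 148.0, 232.7], [596.8, 379.8, 243.6]]
collar side 28 [140.31404448 143.62042261 152.17422616]
block ((466.743408203125, 49.686553955078125), (50.949974060058594, 45.02685546875), 69.14085388183594)
tab ((465.9363708496094, 52.18498992919922), (27.647703170776367, 17.197668075561523), 32.04768371582031) [468.54550257  55.44319782]
lid ((566.0184936523438, -258.4523010253906), (177.9038848876953, 283.71295166015625), 10.056472778320312)
lid slab 125.43418400933115 3561 ((566.2057495117188, -258.5093688964844), (177.37574768066406, 284.01104736328125), 9.857606887817383)
body ((648.1746826171875, -243.4232635498047), (10.262592315673828, 279.5888366699219), 10.325214385986328)
side rail 711 [6.93120856e-02 5.63874458e+02] [ 55.80816468 403.24870523] [-2.09529045e-03  2.24209010e+02]
collar hi 94 [[563.8, 134.5, 228.0], [576.3, 153.6, 232.2], [591.4, 383.5, 243.7]]
collar side 54 [144.08550778 153.8780387  157.65111714]
block ((462.7230529785156, 58.88336181640625), (68.28948974609375, 46.66147994995117), 63.41976547241211)
tab ((462.5989990234375, 58.45841979980469), (23.83732795715332, 12.921661376953125), 74.32810974121094) [462.41744165  60.65716058]
lid ((563.7906494140625, -257.7586975097656), (172.21707153320312, 291.5690002441406), 10.162504196166992)
lid slab 125.87921452996443 2147 ((563.8263549804688, -257.9578857421875), (172.21707153320312, 291.16424560546875), 10.162504196166992)
body ((560.1258544921875, -119.21810913085938), (112.6352767944336, 14.552739143371582), 9.558389663696289)
```

```bash
cat >> h.py <<'E'
def go(x,y,z,yaw=None):
    """tool-axis shift from the measured pose to a target TCP, and turn about tool z"""
    s=r.sense(); Rt=R.from_euler("xyz",s["tcp_rot"],degrees=True)
    print("shift",np.round(Rt.inv().apply(np.array([x,y,z])-s["tool_pos"]),1),"turn",None if yaw is None else round(s["tcp_rot"][2]-yaw,1),"len",round(float(np.linalg.norm(np.array([x,y,z])-s["tool_pos"]))))
def st():
    s=r.sense(); print(round(s["time"],2),np.round(s["tool_pos"],1),np.round(s["tcp_rot"],1),"F",np.round(s["ft_force"],1),"gap",round(s["finger_gap"],1))
E
python3 -m pendant '[[1,-34,-32,-8,0],[1,-34,-32,-8,0],[1,-34,-32,-8,0],[1,-34,-32,-8,0],[1,-34,-32,-8,0],[1,-34,-32,-8,0],[1,-34,-32,-8,0],[1,-34,-32,0,0],[1,-34,-32,0,0],[1,-34,-32,0,0]]'
python3 -m pendant '[[1,-34,-32,0,0],[1,-34,-32,0,0],[1,-20,-32,0,0],[1,0,0,0,-8],[1,0,0,0,-8],[1,0,0,0,-8],[1,0,0,0,-8],[1,0,0,0,-8],[1,0,0,0,-8]]'
python3 - <<'E'
from h import *
import cv2
st(); print(optics.camera_params("wrist")); st()
p,d=optics.snapshot("wrist"); cv2.imwrite("pics/w1.png",cv2.resize(p,(800,600))); np.save("pics/w1.npy",d)
E
```

```text
time: 2.1
tool_pos: [394.7, -118.7, 287.8]
tcp_rot: [-179.9, -0.1, -67.9]
ft_force: [1.3, -0.8, 0.7]
finger_gap: 85.2
time: 3.0
tool_pos: [450.2, -2.8, 287.4]
tcp_rot: [-180.0, -0.0, -19.6]
ft_force: [0.8, -0.3, -0.0]
finger_gap: 85.2
3.0 [450.2  -2.8 287.4] [-180.    -0.   -19.6] F [ 0.8 -0.3 -0. ] gap 85.2
{'camera_matrix': array([[325.1922621 ,   0.        , 278.68575602],
       [  0.        , 325.1922621 , 210.53436463],
       [  0.        ,   0.        ,   1.        ]]), 'eye': array([474.40820146,  63.33876602, 430.11893513]), 'orientation': array([ 1.63946103e+02,  3.79882533e-02, -1.94371847e+01])}
3.0 [450.2  -2.8 287.4] [-180.    -0.   -19.6] F [ 0.8 -0.3 -0. ] gap 85.2
```

View pics/w1.png

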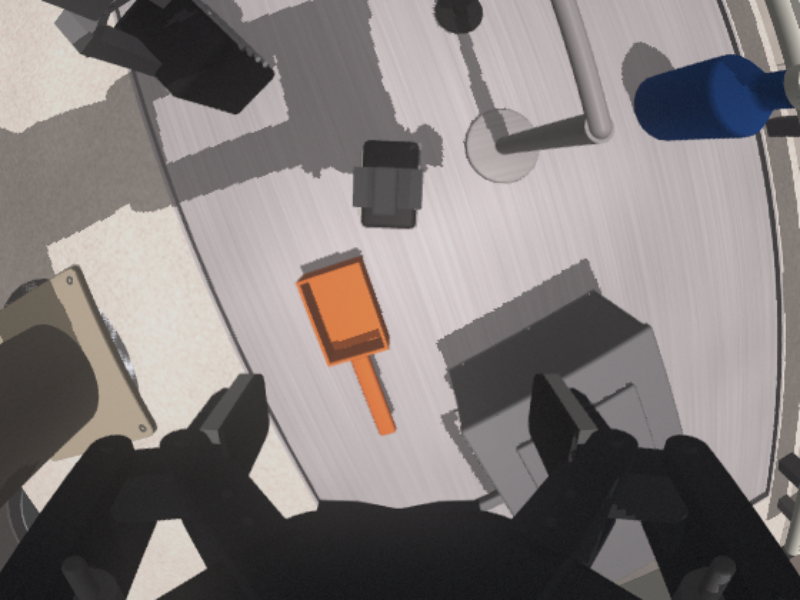

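The wrist view shows the small lamp at (390,185), nearly square with the image (so its yaw is close to the tool's), and the scoop at (345,310). I measure the lamp from the wrist depth.

```bash
cat >> h.py <<'E'
def wcloud(P,d):
    K=P["camera_matrix"]; v,u=np.mgrid[:d.shape[0],:d.shape[1]]
    a=(u-K[0,2])/K[0,0]; b=(v-K[1,2])/K[1,1]; th=np.hypot(a,b)+1e-9
    k=np.tan(th)/th
    X=np.dstack([a*k*d,b*k*d,d])
    W=X@R.from_euler("xyz",P["orientation"],degrees=True).as_matrix().T+P["eye"]
    W[(d==0)|(th>1.3)]=np.nan
    return W
E
python3 - <<'E'
from h import *
import cv2
W=wcloud(optics.camera_params("wrist"),np.load("pics/w1.npy")); p=W[~np.isnan(W).any(2)]
q=p[np.hypot(p[:,0]-466,p[:,1]-57)<60]
print("z",np.percentile(q[:,2],[1,99.5]))
for lo,hi in ((85,102),(200,215),(150,170)):
    b=q[(q[:,2]>lo)&(q[:,2]<hi)]; print(lo,len(b),cv2.minAreaRect(b[:,:2].astype(np.float32)),b[:,:2].mean(0),np.median(b[:,2]))
l=p[(p[:,2]>118)&(p[:,2]<135)&(p[:,0]>450)&(p[:,0]<800)&(p[:,1]<-60)&(p[:,1]>-480)]; print("lid",len(l),cv2.minAreaRect(l[:,:2].astype(np.float32)))
s=p[(abs(p[:,2]-219)<9)&(abs(p[:,0]-580)<45)&(p[:,1]>40)&(p[:,1]<430)]
for _ in range(4):
    k=np.polyfit(s[:,1],s[:,0],1); s=s[abs(np.polyval(k,s[:,1])-s[:,0])<9]
print("rail",len(s),k,s.min(0),s.max(0))
go(463,58,260,-19)
E
```

```text
z [-1.43685052e-01  3.92100310e+02]
85 1142 ((463.91522216796875, 56.484519958496094), (64.04195404052734, 41.585792541503906), 69.14130401611328) [466.00235719  60.77932985] 94.81839126612351
200 597 ((464.1642761230469, 56.25223922729492), (23.69504737854004, 11.78397274017334), 68.56901550292969) [464.20186128  56.22923706] 208.84317270496018
150 882 ((464.1782531738281, 56.207942962646484), (23.77724266052246, 41.72773742675781), 68.73133850097656) [465.0765444   56.18291962] 156.00925643373083
lid 8000 ((557.4862060546875, -260.0404968261719), (195.11767578125, 285.9613952636719), 10.59377384185791)
rail 1872 [6.59612844e-02 5.65424844e+02] [563.2818547   48.76692128 210.04694278] [580.0014318  121.528614   227.93472929]
shift [ -7.7 -61.7  27.4] turn -0.1 len 68
```

```bash
python3 - <<'E'
from h import *
go(464.2,56.2,260,-21.2)
E
python3 -m pendant '[[1,-6,-30,0,1.6],[1,0,-30,27,0],[1,0,0,0,0],[1,0,0,0,0]]'
python3 - <<'E'
from h import *
go(464.2,56.2,171,-21.2)
E
```

```text
shift [ -6.  -60.3  27.4] turn 2.1 len 67
time: 3.45
tool_pos: [465.2, 55.6, 259.7]
tcp_rot: [179.9, 0.1, -21.5]
ft_force: [-0.4, 0.1, -0.9]
finger_gap: 85.3
shift [-1.  -0.2 88.7] turn -0.3 len 89
```

```bash
python3 -m pendant '[[1,-0.5,0,30,0],[1,-0.5,0,30,0],[1,0,0,20,0],[1,0,0,9,0],[0,0,0,0,0],[0,0,0,0,0],[0,0,0,0,0],[0,0,0,0,0],[0,0,0,0,0],[0,0,0,0,0]]' 60
python3 - <<'E'
from h import *
st()
E
```

```text
time: 4.45
tool_pos: [465.3, 55.8, 172.2]
tcp_rot: [-180.0, -0.1, -21.5]
ft_force: [-1.8, 0.1, 3.4]
finger_gap: 11.6
4.45 [465.3  55.8 172.2] [-1.80e+02 -1.00e-01 -2.15e+01] F [-1.8  0.1  3.4] gap 11.6
```

```bash
python3 -m pendant '[[0,0,0,-10,0],[0,0,0,-22,0],[0,0,0,-28,0],[0,0,0,-28,0],[0,0,0,-20,0],[0,-1,-10,0,0],[0,-3,-25,0,0],[0,-3,-25,0,0],[0,-3,-25,0,0],[0,-3,-25,0,0]]' 100
python3 -m pendant '[[0,-3,-25,0,0],[0,-3,-25,0,0],[0,-2,-25,0,0],[0,-1,-14,0,0],[0,0,0,0,-6],[0,0,0,0,-6],[0,0,0,0,-5.6],[0,0,0,0,0],[0,0,0,0,0]]'
python3 - <<'E'
from h import *
import cv2
st(); P=optics.camera_params("wrist")
p,d=optics.snapshot("wrist"); cv2.imwrite("pics/w2.png",p); np.save("pics/w2.npy",d)
ps,ds=optics.snapshot("side"); cv2.imwrite("pics/side2.png",ps)
cv2.imwrite("pics/w2v.png",np.hstack([cv2.resize(p,(400,300)),cv2.resize(ps[60:300,120:440],(400,300))]))
W=wcloud(P,d); q=W[~np.isnan(W).any(2)]
for n,p in (("wrist",q),("side",cloud("side",ds).reshape(-1,3))):
    p=p[~np.isnan(p).any(1)]
    s=p[(abs(p[:,2]-220)<8)&(abs(p[:,0]-568-.0675*p[:,1])<12)&(p[:,1]>60)&(p[:,1]<400)]
    if len(s)<20: continue
    k=np.polyfit(s[:,1],s[:,0],1); print(n,"rail",len(s),k,s[:,1].min(),s[:,1].max(),"ztop",np.percentile(s[:,2],[50,98]))
    t=p[(abs(p[:,0]-568-.0675*p[:,1])<20)&(p[:,2]>229)&(p[:,2]<245)&(p[:,1]>90)&(p[:,1]<200)]
    if len(t): print("collar",len(t),np.percentile(t,[2,50,98],axis=0).round(1).tolist())
E
```

```text
time: 5.45
tool_pos: [492.4, 164.4, 277.4]
tcp_rot: [179.9, 0.1, -21.5]
ft_force: [-0.0, -0.2, -3.1]
finger_gap: 10.9
time: 6.35
tool_pos: [516.9, 248.8, 278.4]
tcp_rot: [180.0, 0.1, -4.1]
ft_force: [0.1, -0.0, -2.3]
finger_gap: 10.6
6.35 [516.9 248.8 278.4] [ 1.8e+02  1.0e-01 -4.1e+00] F [ 0.1 -0.  -2.3] gap 10.6
wrist rail 5359 [6.22787081e-02 5.68280516e+02] 195.47924403362748 397.44755874145164 ztop [225.00186157 226.95483458]
collar 5 [[589.3, 153.1, 229.3], [590.2, 154.2, 229.5], [590.8, 154.4, 231.0]]
side rail 571 [5.89708596e-02 5.67372377e+02] 83.01323200920376 399.91255441496037 ztop [225.14307081 227.59411447]
collar 26 [[575.7, 145.6, 229.1], [581.4, 153.7, 234.6], [588.0, 174.0, 240.9]]
```

View pics/w2v.png

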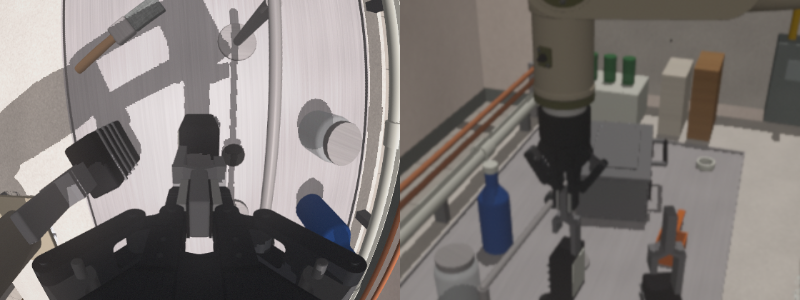

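Lamp (wrist view centre, about (200,140)) is upright in the jaws, and the rail is clear ahead of it with the jar behind at (345,145). I insert it now.

```bash
python3 -m pendant '[[0,0,-3,-2,0],[0,12,-2,0,0],[0,12,0,0,0],[0,12,0,0,0],[0,0,0,0,0]]'
python3 -m pendant '[[0,10,0,0,0],[0,10,0,0,0],[0,8,0,0,0],[0,3,0,0,0],[0,0,0,0,0],[0,0,0,0,0]]'
python3 - <<'E'
from h import *
import cv2
st()
p,d=optics.snapshot("side"); 
K=optics.camera_params("side"); 
c=cv2.projectPoints(np.array([[584.,249,230]]),*(lambda Rm:(cv2.Rodrigues(Rm)[0],-Rm@K["eye"]))(R.from_euler("xyz",K["orientation"],degrees=True).as_matrix().T),K["camera_matrix"],None)[0][0,0]; print(c)
x,y=np.clip(c.astype(int),[70,60],[490,360]); cv2.imwrite("pics/side3.png",cv2.resize(p[y-60:y+60,x-70:x+70],(700,600),interpolation=2))
E
```

```text
time: 6.95
tool_pos: [554.4, 251.3, 281.1]
tcp_rot: [180.0, -0.0, -4.0]
ft_force: [-0.5, 0.4, -3.4]
finger_gap: 10.7
time: 7.55
tool_pos: [584.3, 249.4, 281.2]
tcp_rot: [180.0, 0.0, -3.9]
ft_force: [0.0, 0.0, -2.5]
finger_gap: 11.0
7.55 [584.3 249.4 281.2] [180.    0.   -3.9] F [ 0.   0.  -2.5] gap 11.0
[221.74535217 240.72044109]
```

View pics/side3.png

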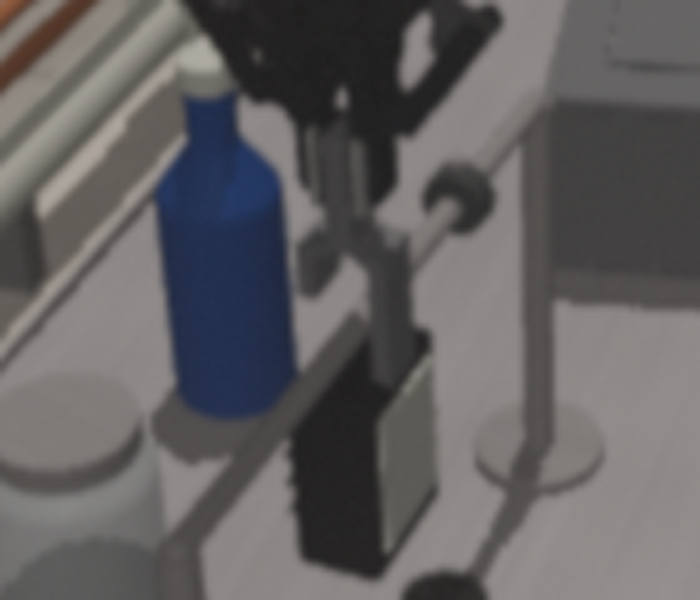

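The hook stands over the rail with the bar in its opening (side crop about (340,310)), and there is no contact force. I lower it.

```bash
python3 -m pendant '[[0,0,0,12,0],[0,0,0,12,0],[0,0,0,0,0]]'
python3 -m pendant '[[0,0,0,6,0],[0,0,0,5,0],[0,0,0,0,0],[0,0,0,0,0]]'
python3 - <<'E'
from h import *
st()
E
```

```text
time: 7.9
tool_pos: [582.8, 248.9, 253.6]
tcp_rot: [179.9, 0.3, -3.9]
ft_force: [-0.2, 0.2, -4.0]
finger_gap: 11.0
time: 8.3
tool_pos: [584.4, 249.4, 246.3]
tcp_rot: [180.0, 0.0, -3.9]
ft_force: [0.6, 0.2, -2.2]
finger_gap: 11.6
8.3 [584.4 249.4 246.3] [180.    0.   -3.9] F [ 0.6  0.2 -2.2] gap 11.6
```

```bash
python3 -m pendant '[[0,0,0,2,0],[0,0,0,0,0]]'; python3 -m pendant '[[0,0,0,1.5,0],[0,0,0,0,0],[0,0,0,0,0]]'
```

```text
time: 8.5
tool_pos: [584.5, 249.4, 244.3]
tcp_rot: [-180.0, -0.0, -3.9]
ft_force: [-0.6, -0.1, -2.8]
finger_gap: 10.9
time: 8.8
tool_pos: [584.4, 249.3, 242.8]
tcp_rot: [180.0, 0.0, -3.9]
ft_force: [0.2, -0.4, -3.0]
finger_gap: 10.9
```

```bash
python3 -m pendant '[[0,0,0,1.2,0],[0,0,0,0,0],[0,0,0,0,0]]'; python3 -m pendant '[[0,0,0,1.2,0],[0,0,0,0,0],[0,0,0,0,0]]'
```

```text
time: 9.1
tool_pos: [584.6, 249.4, 242.3]
tcp_rot: [-180.0, -0.0, -3.9]
ft_force: [-0.5, -0.3, 2.4]
finger_gap: 11.2
time: 9.4
tool_pos: [584.7, 249.4, 242.2]
tcp_rot: [-180.0, -0.1, -3.9]
ft_force: [-4.0, -2.5, 7.5]
finger_gap: 11.0
```

```bash
python3 -m pendant '[[0,0,0,-1.3,0],[0,0,6,0,0],[0,0,12,0,0],[0,0,12,0,0],[0,0,12,0,0],[0,0,12,0,0],[0,0,8,0,0],[0,0,0,0,0],[0,0,0,0,0]]'
```

```text
time: 10.3
tool_pos: [580.4, 185.5, 242.2]
tcp_rot: [179.9, -0.0, -4.0]
ft_force: [-0.7, -3.3, 6.2]
finger_gap: 10.9
```

```bash
python3 -m pendant '[[0,0,5,0,0],[0,0,4,0,0],[0,0,3,0,0],[0,0,0,0,0]]'; python3 -m pendant '[[0,0,2,0,0],[0,0,0,0,0]]';
```

```text
time: 10.7
tool_pos: [579.7, 175.1, 242.2]
tcp_rot: [-180.0, -0.1, -3.9]
ft_force: [0.9, 2.7, 4.8]
finger_gap: 10.7
time: 10.9
tool_pos: [579.6, 173.5, 242.2]
tcp_rot: [-180.0, -0.1, -3.9]
ft_force: [-0.2, 4.7, 4.2]
finger_gap: 10.4
```

```bash
python3 -m pendant '[[0,0,2,0,0],[0,0,0,0,0]]'; python3 -m pendant '[[0,0,1.5,0,0],[0,0,0,0,0]]';
```

```text
time: 11.1
tool_pos: [579.5, 171.5, 242.2]
tcp_rot: [-180.0, -0.1, -3.9]
ft_force: [0.1, 4.7, 5.7]
finger_gap: 10.6
time: 11.3
tool_pos: [579.4, 170.1, 242.2]
tcp_rot: [-180.0, -0.1, -3.9]
ft_force: [0.6, 5.9, 5.2]
finger_gap: 10.8
```

```bash
python3 -m pendant '[[0,0,1.5,0,0],[0,0,0,0,0]]'; python3 -m pendant '[[0,0,1.5,0,0],[0,0,0,0,0]]';python3 - <<'E'
from h import *
import cv2
st()
p,d=optics.snapshot("scene"); K=optics.camera_params("scene"); 
c=cv2.projectPoints(np.array([[579.,160,225]]),*(lambda Rm:(cv2.Rodrigues(Rm)[0],-Rm@K["eye"]))(R.from_euler("xyz",K["orientation"],degrees=True).as_matrix().T),K["camera_matrix"],None)[0][0,0]
p2,_=optics.snapshot("wrist")
x,y=c.astype(int); cv2.imwrite("pics/sc4.png",np.hstack([cv2.resize(p[y-30:y+40,x-35:x+35],(400,400),interpolation=2),cv2.resize(p2[180:350,180:350],(400,400))]))
E
```

```text
time: 11.5
tool_pos: [579.2, 168.6, 242.2]
tcp_rot: [-180.0, -0.1, -3.9]
ft_force: [0.7, 4.0, 4.8]
finger_gap: 11.0
time: 11.7
tool_pos: [579.1, 167.1, 242.2]
tcp_rot: [-180.0, -0.1, -3.9]
ft_force: [1.3, 4.8, 4.9]
finger_gap: 11.1
11.7 [579.1 167.1 242.2] [-1.8e+02 -1.0e-01 -3.9e+00] F [1.3 4.8 4.9] gap 11.1
```

View pics/sc4.png

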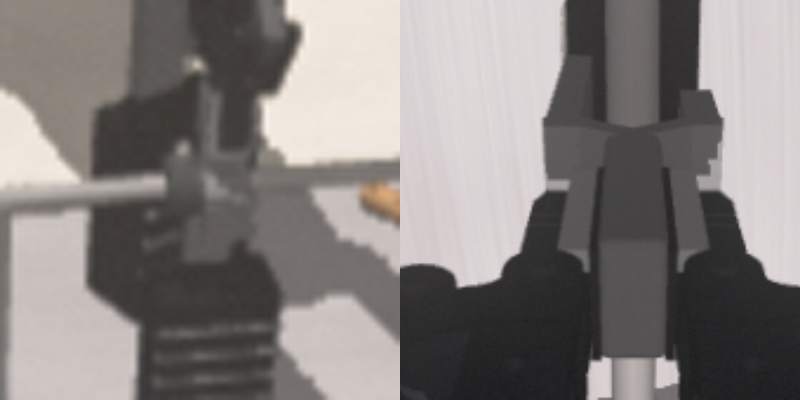

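The collar (left crop, 185,190) is almost against the hook (215,190), and the drag is a steady 5 N of friction. I continue in small steps.

```bash
python3 -m pendant '[[0,0,1.5,0,0],[0,0,0,0,0]]'; python3 -m pendant '[[0,0,1.5,0,0],[0,0,0,0,0]]'
```

```text
time: 12.0
tool_pos: [579.1, 166.5, 242.2]
tcp_rot: [-179.9, -0.1, -3.9]
ft_force: [1.2, 7.5, 4.2]
finger_gap: 10.8
time: 12.2
tool_pos: [579.0, 166.3, 242.3]
tcp_rot: [-179.8, -0.1, -3.8]
ft_force: [3.1, 14.5, 3.5]
finger_gap: 10.7
```

```bash
python3 -m pendant '[[0,0,-1,0,0],[0,0,0,0,0],[0.15,0,0,0,0],[0.3,0,0,0,0],[0.5,0,0,0,0],[0.5,0,0,0,0],[0.5,0,0,0,0]]'
python3 - <<'E'
from h import *
st()
E
```

```text
time: 12.9
tool_pos: [578.6, 164.7, 241.4]
tcp_rot: [180.0, 0.0, -3.9]
ft_force: [0.9, 0.1, -0.3]
finger_gap: 42.5
12.9 [578.6 164.7 241.4] [180.    0.   -3.9] F [ 0.9  0.1 -0.3] gap 42.5
```

```bash
python3 -m pendant '[[0.5,0,0,-5,0],[0.5,0,0,-15,0],[0.5,0,0,-25,0],[0.5,0,0,-25,0],[0.5,0,0,0,0]]'
python3 - <<'E'
from h import *
import cv2
st()
P=optics.camera_params("wrist"); p,d=optics.snapshot("wrist"); W=wcloud(P,d); q=W[~np.isnan(W).any(2)]
t=q[(q[:,2]>268)&(q[:,2]<290)&(np.hypot(q[:,0]-579,q[:,1]-166)<35)]; print("tab top",len(t),t.mean(0) if len(t) else 0, cv2.minAreaRect(t[:,:2].astype(np.float32)) if len(t) else 0)
t=q[(abs(q[:,0]-579)<19)&(q[:,2]>230)&(q[:,2]<246)&(abs(q[:,1]-149)<25)]; print("collar top",np.percentile(t,[5,50,95],axis=0).round(1).tolist() if len(t) else 0)
ps,_=optics.snapshot("side")
cv2.imwrite("pics/v5.png",np.hstack([cv2.resize(p,(400,400)),cv2.resize(ps[140:300,150:310],(400,400),interpolation=2)]))
E
```

```text
time: 13.4
tool_pos: [580.6, 165.4, 318.2]
tcp_rot: [-179.9, -0.5, -3.9]
ft_force: [1.0, -0.9, 1.2]
finger_gap: 42.6
13.4 [580.6 165.4 318.2] [-179.9   -0.5   -3.9] F [ 1.  -0.9  1.2] gap 42.6
tab top 817 [579.38650738 168.76447915 278.21390731] ((579.276123046875, 167.3453369140625), (24.10597038269043, 11.672340393066406), 86.12368774414062)
collar top [[566.7, 140.3, 230.3], [585.8, 148.0, 232.5], [589.8, 154.5, 234.0]]
```

View pics/v5.png

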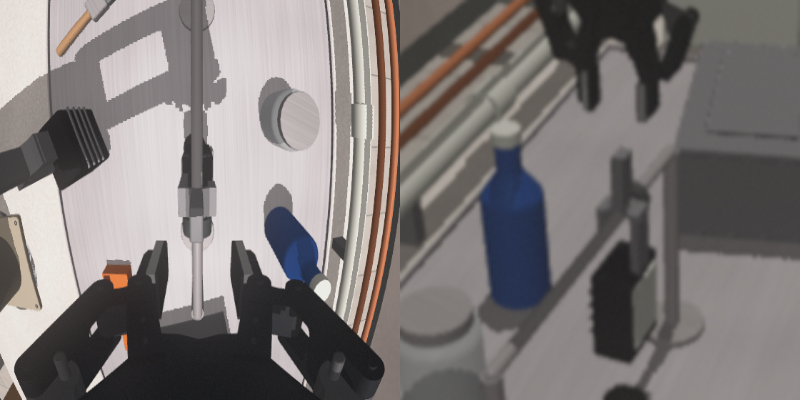

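The lamp hangs upright on the rail at the collar: tab centre y = 167.4, collar centre about 147.4, which gives 20 mm as required. Now the toolbox.

```bash
python3 -m pendant '[[0.5,-7.6,42.7,0,0],[0.5,-7.6,42.7,0,0],[0.5,-7.6,42.7,0,0],[0.5,-7.6,42.7,0,0],[0.5,-7.6,42.7,5,0],[0.5,-7.6,42.7,10,0],[0.5,-7.6,42.7,10,0],[0.5,-7.6,42.7,10,0],[0.5,-7.6,42.7,10,0],[0.5,-7.6,42.7,10,0]]'
python3 -m pendant '[[0.3,-7.6,42.7,10,0],[0.3,-7.6,42.7,10,0],[0.3,0,0,10,-7],[0.3,0,0,0,-7],[0.3,0,0,0,0],[0.3,0,0,0,0]]'
python3 - <<'E'
from h import *
import cv2
st()
P=optics.camera_params("wrist"); p,d=optics.snapshot("wrist"); cv2.imwrite("pics/w6.png",p); np.save("pics/w6.npy",d)
W=wcloud(P,d); ok=~np.isnan(W).any(2)
Rb=R.from_euler("z",10.1,degrees=True).as_matrix()
L=(W-np.array([565,-258,0]))@Rb   # toolbox-like local axes
m=ok&(L[...,2]>105)&(L[...,2]<130)&(L[...,0]<-92)&(L[...,0]>-150)&(abs(L[...,1])<120)
h=L[m]; print("bar local",len(h),np.percentile(h,[2,50,98],axis=0).round(1).tolist())
b=h[abs(h[:,1])<40]; print("bar mid",np.percentile(b,[3,50,97],axis=0).round(1).tolist(),np.polyfit(b[:,1],b[:,0],1))
l=W[ok&(L[...,2]>118)&(L[...,2]<132)&(abs(L[...,1])<160)&(L[...,0]>-92)&(L[...,0]<100)]; print("lid",len(l),cv2.minAreaRect(l[:,:2].astype(np.float32)))
b=W[m&(abs(L[...,1])<40)]; print("world",b.mean(0), cv2.minAreaRect(b[:,:2].astype(np.float32)))
print([(np.round(x["at"]).tolist(),round(x["score"],2)) for x in optics.search_frame("wrist","lid_handle")])
cv2.imwrite("pics/w6v.png",cv2.resize(p,(800,600)))
E
```

```text
time: 14.5
tool_pos: [472.6, -257.1, 255.3]
tcp_rot: [-180.0, 0.1, -3.9]
ft_force: [0.9, -0.9, 0.3]
finger_gap: 42.7
time: 15.1
tool_pos: [452.7, -339.7, 226.2]
tcp_rot: [-180.0, 0.0, 9.9]
ft_force: [0.1, 0.6, 0.1]
finger_gap: 25.6
15.1 [ 452.7 -339.7  226.2] [-180.     0.     9.9] F [0.1 0.6 0.1] gap 25.6
bar local 3348 [[-125.4, -64.6, 116.4], [-117.2, 0.7, 120.8], [-93.7, 59.5, 122.8]]
bar mid [[-125.4, -37.5, 117.6], [-119.5, 1.3, 120.9], [-114.0, 37.4, 122.8]] [-9.69391157e-03 -1.19635139e+02]
lid 51807 ((562.6695556640625, -261.02764892578125), (179.28347778320312, 281.15423583984375), 10.572752952575684)
world [ 447.09967016 -278.34671172  120.67904364] ((447.1219787597656, -278.98895263671875), (11.596975326538086, 79.85902404785156), 10.327232360839844)
[([546.0, -265.0, 127.0], 0.87)]
```

View pics/w6v.png

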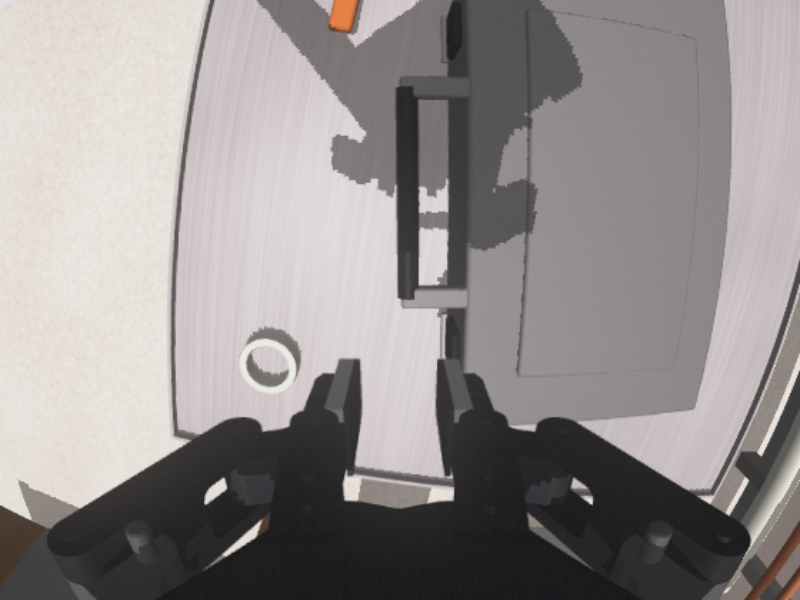

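The wrist view shows the black bar at (407,190) vertical in the image, so parallel to the tool's y; its centre is at about (447,-279). I go above it, then descend.

```bash
python3 - <<'E'
from h import *
go(446.3,-279,160,10.3)
E
python3 -m pendant '[[0.28,1,-20,6,0],[0.28,1,-20,20,0],[0.28,2,-19,20,0],[0.28,0,0,20,0],[0.28,0,0,0,0],[0.28,0,0,0,0]]'
python3 - <<'E'
from h import *
st();go(446.3,-279,102,10.3)
E
```

```text
shift [  3.9 -60.9  66.8] turn -0.3 len 90
time: 15.8
tool_pos: [446.6, -281.0, 161.2]
tcp_rot: [180.0, 0.0, 10.1]
ft_force: [-1.6, -0.9, -0.8]
finger_gap: 23.8
15.8 [ 446.6 -281.   161.2] [180.    0.   10.1] F [-1.6 -0.9 -0.8] gap 23.8
shift [ 0.1 -2.1 59.2] turn -0.2 len 59
```

```bash
python3 -m pendant '[[0.28,0,-2,25,0],[0.28,0,0,15,0],[0.28,0,0,0,0]]'; python3 -m pendant '[[0.28,0,0,10,0],[0.28,0,0,8,0],[0.28,0,0,0,0]]'; python3 -m pendant '[[0,0,0,0,0],[0,0,0,0,0],[0,0,0,0,0],[0,0,0,0,0],[0,0,0,0,0]]' 40
```

```text
time: 16.1
tool_pos: [445.0, -278.6, 119.0]
tcp_rot: [-179.9, 0.1, 10.1]
ft_force: [-0.8, -0.0, 0.7]
finger_gap: 24.0
time: 16.4
tool_pos: [445.6, -278.9, 101.7]
tcp_rot: [-179.9, 0.1, 10.1]
ft_force: [-0.3, -0.3, -0.5]
finger_gap: 24.1
time: 16.9
tool_pos: [446.9, -279.1, 103.2]
tcp_rot: [180.0, -0.1, 10.1]
ft_force: [4.8, 3.6, -1.7]
finger_gap: 10.6
```

```bash
python3 -m pendant '[[0,0.7,0,-10.7,0],[0,1.2,0,-10.6,0],[0,1.8,0,-10.5,0],[0,2.3,0,-10.5,0],[0,2.8,0,-10.3,0],[0,3.4,0,-10.1,0],[0,0,0,0,0]]'
python3 - <<'E'
from h import *
st()
E
```

```text
time: 17.6
tool_pos: [458.2, -277.0, 166.8]
tcp_rot: [180.0, 0.0, 10.1]
ft_force: [-1.8, 1.7, -3.9]
finger_gap: 10.3
17.6 [ 458.2 -277.   166.8] [180.    0.   10.1] F [-1.8  1.7 -3.9] gap 10.3
```

```bash
python3 -m pendant '[[0,3.9,0,-9.9,0],[0,4.4,0,-9.7,0],[0,4.9,0,-9.5,0],[0,5.5,0,-9.2,0],[0,5.9,0,-8.9,0],[0,6.3,0,-8.6,0],[0,6.8,0,-8.2,0],[0,7.3,0,-7.9,0],[0,0,0,0,0]]'
python3 - <<'E'
from h import *
st()
E
```

```text
time: 18.5
tool_pos: [501.0, -269.2, 240.6]
tcp_rot: [-180.0, 0.2, 10.1]
ft_force: [-20.6, 5.1, 13.8]
finger_gap: 9.7
18.5 [ 501.  -269.2  240.6] [-180.     0.2   10.1] F [-20.6   5.1  13.8] gap 9.7
```

```bash
python3 -m pendant '[[0,0,0,0,0],[0,0,0,0,0]]'; python3 - <<'E'
from h import *
import cv2
st(); print(r.sense()["wrist_torque"])
p,d=optics.snapshot("side"); K=optics.camera_params("side"); w,dw=optics.snapshot("wrist"); P=optics.camera_params("wrist")
c=cv2.projectPoints(np.array([[500.,-269,250]]),*(lambda Rm:(cv2.Rodrigues(Rm)[0],-Rm@K["eye"]))(R.from_euler("xyz",K["orientation"],degrees=True).as_matrix().T),K["camera_matrix"],None)[0][0,0]
x,y=c.astype(int); print(x,y)
y0,x0=max(y-50,0),max(x-50,0)
cv2.imwrite("pics/v7.png",np.hstack([cv2.resize(p[y0:y0+100,x0:x0+100],(400,400),interpolation=2),cv2.resize(w[150:380,150:380],(400,400))]))
# lid plane
W=wcloud(P,dw); ok=~np.isnan(W).any(2)
L=(W-np.array([565,-258,110]))@R.from_euler("z",10.1,degrees=True).as_matrix()
for nm,LL in(("wrist",L),("side",(cloud("side",d)-np.array([565,-258,110]))@R.from_euler("z",10.1,degrees=True).as_matrix())):
    q=LL[~np.isnan(LL).any(2)]; m=q[(q[:,2]>30)&(q[:,2]<150)&(abs(q[:,1])<130)&(abs(q[:,1])>65)&(q[:,0]>-60)&(q[:,0]<85)]
    if len(m)>50: k=np.polyfit(m[:,0],m[:,2],1); print(nm,len(m),"lid angle",np.degrees(np.arctan(-k[0])),m.min(0),m.max(0))
E
```

```text
time: 18.7
tool_pos: [500.1, -269.4, 239.6]
tcp_rot: [-180.0, 0.3, 10.0]
ft_force: [-20.3, 3.9, 12.8]
finger_gap: 10.2
18.7 [ 500.1 -269.4  239.6] [-180.     0.3   10. ] F [-20.3   3.9  12.8] gap 10.2
[0.60630672 3.54972942 0.00991691]
316 140
wrist 14545 lid angle 37.60980452140614 [ -44.92058075 -125.57902493   30.01066464] [ 73.0442813  129.99483363 123.24443822]
side 655 lid angle 38.793834942375334 [ -59.17886423 -129.8845759    30.03939214] [ 69.98196484 129.80359634 131.60667362]
```

View pics/v7.png

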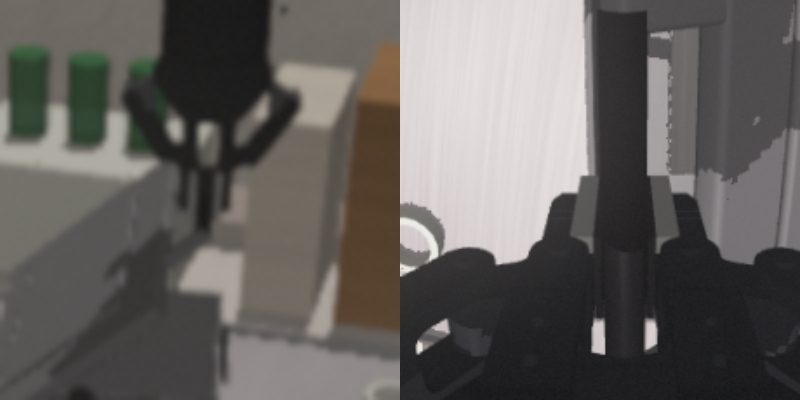

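The bar sits in the pads, but it has rolled a few mm towards the tips. The lid is at about 38–40°, so my path leads it and pushes radially. I relieve that push and measure again.

```bash
python3 -m pendant '[[0,-2,0,-1,0],[0,-2,0,-1,0],[0,0,0,0,0],[0,0,0,0,0]]' 60; python3 - <<'E'
from h import *
st()
s=r.sense()["tool_pos"]; print("local",(s-np.array([565,-258,0]))@R.from_euler("z",10.1,degrees=True).as_matrix())
E
```

```text
time: 19.2
tool_pos: [499.0, -269.5, 238.9]
tcp_rot: [-180.0, -0.0, 10.1]
ft_force: [5.0, 0.8, -9.2]
finger_gap: 9.4
19.2 [ 499.  -269.5  238.9] [-180.    -0.    10.1] F [ 5.   0.8 -9.2] gap 9.4
local [-66.9543925    0.27226736 238.91704117]
```

```bash
python3 -m pendant '[[0,6.1,0,-6.2,0],[0,6.6,0,-6.2,0],[0,6.6,0,-5.6,0],[0,6.9,0,-5.3,0],[0,0,0,0,0],[0,0,0,0,0]]'; python3 - <<'E'
from h import *
st()
s=r.sense()["tool_pos"]; print("local",(s-np.array([565,-258,0]))@R.from_euler("z",10.1,degrees=True).as_matrix())
E
```

```text
time: 19.8
tool_pos: [524.7, -264.9, 263.9]
tcp_rot: [180.0, -0.0, 10.1]
ft_force: [-3.9, 4.2, -1.8]
finger_gap: 9.0
19.8 [ 524.7 -264.9  263.9] [180.   -0.   10.1] F [-3.9  4.2 -1.8] gap 9.0
local [-40.85445705   0.28913415 263.9073554 ]
```

```bash
python3 -m pendant '[[0,7.1,0,-5.1,0],[0,7.7,0,-4.9,0],[0,7.6,0,-4.4,0],[0,7.7,0,-4.0,0],[0,0,0,0,0],[0,0,0,0,0]]'; python3 - <<'E'
from h import *
import cv2
st(); print(r.sense()["wrist_torque"])
s=r.sense()["tool_pos"]; print("local",(s-np.array([565,-258,0]))@R.from_euler("z",10.1,degrees=True).as_matrix())
Rb=R.from_euler("z",10.1,degrees=True).as_matrix(); o=np.array([565,-258,110])
pw,dw=optics.snapshot("wrist"); C={"wrist":wcloud(optics.camera_params("wrist"),dw)}
for c in("scene","side"): p,d=optics.snapshot(c); C[c]=cloud(c,d); cv2.imwrite(f"pics/{c}9.png",p)
for n,W in C.items():
    L=(W-o)@Rb; q=L[~np.isnan(L).any(2)]
    m=q[(q[:,2]>25)&(q[:,2]<165)&(abs(q[:,1])<132)&(q[:,0]>-20)&(q[:,0]<95)&(abs(q[:,1])>60)]
    for _ in range(5):
        k=np.polyfit(m[:,2],m[:,0],1); m=m[abs(np.polyval(k,m[:,2])-m[:,0])<6]
    print(n,len(m),"lid",90-np.degrees(np.arctan(-k[0])),"x at z=0",k[1])
cv2.imwrite("pics/v9.png",np.hstack([cv2.resize(cv2.imread("pics/scene9.png"),(400,400)),cv2.resize(cv2.imread("pics/side9.png"),(400,400))]))
E
```

```text
time: 20.4
tool_pos: [554.1, -259.5, 284.0]
tcp_rot: [180.0, -0.0, 10.1]
ft_force: [-8.9, 6.4, 7.6]
finger_gap: 9.5
20.4 [ 554.1 -259.5  284. ] [180.   -0.   10.1] F [-8.9  6.4  7.6] gap 9.5
[ 1.11202361  1.66104181 -0.01882646]
local [-10.97033505   0.39497    283.99607682]
wrist 8235 lid 57.17123752977094 x at z=0 109.01896523237518
scene 2945 lid 59.73492814679548 x at z=0 102.93711651674037
side 369 lid 58.87528532195702 x at z=0 103.77645477165872
```

View pics/v9.png

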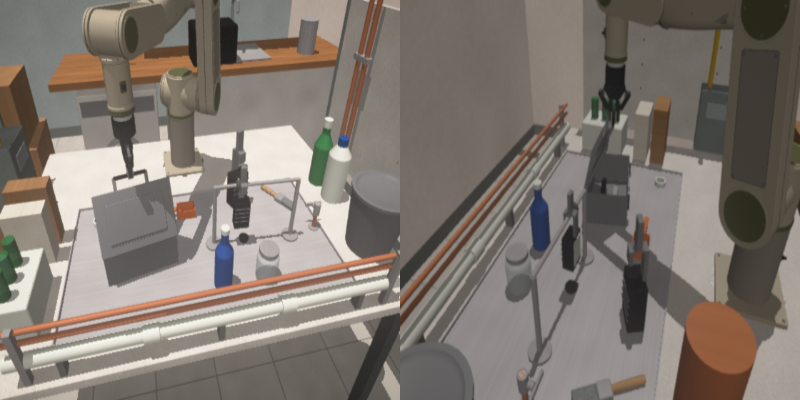

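The lid stands open with the bar in the fingers (left view about (130,175)), and the lamp hangs at the collar. Vision gives 57–60° and the kinematics about 60°; I measure the bar itself directly.

```bash
python3 - <<'E'
from h import *
import cv2
st()
Rb=R.from_euler("z",10.1,degrees=True).as_matrix(); o=np.array([565,-258,0])
p,d=optics.snapshot("wrist"); C={"wrist":wcloud(optics.camera_params("wrist"),d)}
for c in("scene","side"): _,d=optics.snapshot(c); C[c]=cloud(c,d)
for n,W in C.items():
    L=(W-o)@Rb; q=L[~np.isnan(L).any(2)]
    m=q[(q[:,2]>276)&(q[:,2]<304)&(abs(q[:,1])<50)&(abs(q[:,1])>22)&(abs(q[:,0]+11)<14)]
    if len(m)>5: print(n,len(m),np.percentile(m,[3,50,97],axis=0).round(1).tolist())
    t=q[(np.abs((q@Rb.T+o)-[579,167.4,278]).max(1)<20)&(q[:,2]>272)]; 
    if len(t): print(" tab",(t@Rb.T+o).mean(0).round(1))
E
```

```text
20.55 [ 553.9 -259.6  283.9] [180.   -0.   10.1] F [-9.1  7.3  6.6] gap 9.3
wrist 2589 [[-16.2, -42.4, 292.6], [-10.7, 30.5, 296.2], [-5.2, 48.9, 297.8]]
scene 103 [[-13.8, -48.1, 287.8], [-6.5, -22.6, 294.9], [-2.8, 48.0, 298.6]]
 tab [581.9 166.3 277.4]
side 24 [[-18.3, -44.9, 292.6], [-12.3, 31.0, 296.8], [-6.8, 45.9, 298.3]]
 tab [576.2 171.2 277.7]
```

```bash
python3 -m pendant '[[0,0,0,0,0],[0,0,0,0,0],[0,0,0,0,0],[0,0,0,0,0],[0,0,0,0,0]]'; python3 - <<'E'
from h import *
from bench import hand_in
st(); print(hand_in())
E
```

```text
time: 21.2
tool_pos: [553.9, -259.6, 283.8]
tcp_rot: [180.0, -0.0, 10.1]
ft_force: [-8.5, 7.1, 7.3]
finger_gap: 9.2
21.2 [ 553.9 -259.6  283.8] [180.   -0.   10.1] F [-8.5  7.1  7.3] gap 9.2
the job is handed in; nothing more can be done
None
```

The lamp is hanging against the collar and the lid is held open at about 60°. I handed the job in at 21 s of robot time.

- **Lamp:** I picked up the smaller lamp and hooked it over the rail about 10 cm left of the collar. I slid it along, still hooked, until the force rose against the collar, then let go. The check after release put its centre about 20 mm from the collar's, as it should be when touching. It was hanging upright.
- **Lid:** The bar measures 10.7 mm in front of the toolbox centre and about 292 mm up, which gives 60–61°. Fits to the lid's surface read lower (57.2°, 58.9° and 59.7°). They also read 1–2° low at about 40°, so I trusted the bar. The arm was steady at hand-in, with about 13 N at the wrist.
- **During the lift:** The bar rolled about 6 mm towards the fingertips. The wrist force rose to about 25 N at roughly 40°, so I corrected the path before going on.
- **Other things:** The last pictures show nothing displaced, but I did not measure the bystanders.

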